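# Lay out a pedalboard in signal order

### The arm

A 6-joint arm with a two-finger parallel gripper is mounted at the origin on the work surface. World frame = base frame: x ahead of the robot, y to its left, z up, the work surface at z = 0. Lengths are in mm, angles in rad, forces in N, time in s.
With the tool pointing down it reaches from about 275 to 750 mm from the base axis. Payload 10.2 kg.
Tool frame: the origin (TCP) lies between the finger pads; the fingertips stand 25 mm ahead of it and the grasp point (between the pads) lies 6 mm ahead of it; z points along the fingers, y is the line along which they close (so a half turn about z gives the same grasp; the last joint's range is limited). The gripper opens to 88 mm and grips with 3 to 60 N. Pads are 18 mm wide; open, the fingers measure 123 mm over their backs; the gripper's body (75 mm by 187 mm) begins 45 mm behind the grasp point.
Start: joints at [-1.544, 0.313, 1.498, -0, 1.331, -0.223], TCP at [129.772, -508.715, 263.72] pointing down, gripper open.
Joint ranges: [-2.94, 2.94], [-0.97, 2.17], [0.19, 2.56], [-1.23, 4.37], [0.02, 3.11], [-2.88, 2.88]. Speed limits (rad/s): [2.39, 2.39, 3.01, 3.14, 3.14, 3.14].

### API

Orientations are given as a rotation vector (axis times angle).
In Python, from cell import bot gives the robot as it stands. The module is installed in compiled form; this text tells all that it offers. Calls block until the motion is done:
- bot.goto(position, orientation): joint-space move of the TCP to a pose.
- bot.move_straight(position, rotation=None, speed=150, until_force=None): straight line of the TCP; rotation=None keeps the orientation; speed is the mean speed in mm/s. With until_force (N) it stops when the force on the tool has changed by that much, and returns True; else False.
- bot.move_j(angles): joint-space move.
- bot.move_gripper(opening): finger opening in mm; the grip force is fixed at half the most; returns when the fingers have stopped.
- bot.hold(seconds).
- bot.ik(position, orientation): joint angles nearest the present ones, or None.
- bot.capture(name): name is "scene" or "top" or "wrist"; returns (picture, depth): 400x640x3 uint8, red, green, blue; 400x640 float32, mm along the optical axis (not along the pixel's ray), 0 where there is no reading.
- bot.calibration(name): a dict with "mtx" (3x3 intrinsics, pixels), "rvec" (rotation vector, rad) and "tvec" (3), from world to camera coordinates, as OpenCV has them; the wrist camera has in their place "tool_from_camera" (4x4, takes a point from camera to tool coordinates, whose origin is the TCP and whose axes are the flange's). Camera axes: x right, y down, z forward; pixel columns grow to the right and rows downward; lengths in mm; the calibration is good to about 2 mm. A picture is of the moment at which its call begins: read the wrist's pose just before it. calibration takes no time and is no camera call.
A pose or a line that the arm cannot do raises bot.IKError and nothing moves.
- bot.finish_job(): hands the job in; it is judged then, once.
Trained networks look in the newest picture that a camera, given by its name, has taken for a name from the list of things; names that differ only in an ending like _2 or _b are one class to them, and where a whole thing is asked for, a point or a joint stands for the part that bears it (a point fixed in the world has none). Each returns a list of dicts, best first, with "confidence" (0 to 1); they miss things now and then, are a little off and sometimes report something else, mostly with a low value. They report only what shows in the picture. A call takes as long as a camera call. They do not tell look-alikes from the thing itself.
- bot.outline_of(camera, name): "pixels" (400x640 bool, what is visible of it) and "rect" ([left, top, right, bottom] in pixels, round what is visible of it).
Readings, each from a call of its own:
- bot.get_time(): time.
- bot.get_joint_pos(): joint angles.
- bot.get_qd(): joint speeds.
- bot.get_joint_torque(): joint torques, N m.
- bot.get_ee_pos(): TCP position.
- bot.get_orientation(): TCP orientation.
- bot.get_force(): force on the tool from outside, world axes, zero at the start.
- bot.get_torque(): the same for the moment, N m.
- bot.get_width(): finger opening in mm.
- bot.get_gripper_force(): force on a finger pad.
Only numpy, scipy, OpenCV 4.12 (cv2) and the standard library are available. Lean on these libraries where they do the work, as an engineer would, in place of code of your own. Each camera call takes 0.05 s, during which the arm holds its last target. There are 200 camera calls.

### The job

Lay out the pedalboard: going along it from the input jack box towards the mains inlet, stand the tuner first, then the overdrive, then the delay, and then the power brick between the delay and the inlet, all in one row with even gaps of about 35 mm between neighbours for the plugs. Set each flat on the rails, square to the board and centred between its front and back edges, with the pedals' footswitches (the delay's treadle) towards the robot. Set things down rather than drop them, and leave the slide, the battery and the mug where they stand.

Things in the scene. Friction and masses are not known exactly. Their poses are not given: they have to be found in the camera images.
- board: Pedalboard, fixed: three plain grey aluminium rails with black grip strips, 460 mm long, flat frame 127 mm deep. Origin: centre of its underside; rail tops, where everything stands, are 30 mm above it. +y runs along its length (left as the robot sees it), +x from its front edge (the player's, nearest the robot) to its back. Turned by up to 9 degrees.
- jack_box: Input jack box: plain grey aluminium, 70 mm front to back, 32 wide, 34 high, two round sockets on top (38 mm to their tops); fixed on the rails at one end of the board, left or right. Origin: centre of underside, 210.5 mm from the board's centre along the board and centred front to back; axes as the board's.
- mains_inlet: Mains inlet: black box 90 mm front to back, 32 wide, 34 high, with a rocker switch and a three-pin inlet on top (40 mm to its top); fixed on the rails at the other end of the board. Origin: centre of underside, 210.5 mm from the board's centre along the board; axes as the board's.
- tuner: Tuner pedal, loose: the smallest unit, a plain grey aluminium box 93 mm long, 42 wide, 31 high; black display window on its back half, one round steel footswitch (12 mm high) on its front half, no knobs. Origin: centre of underside; +x front (player) end to back, y across. Plain parallel sides, gripped across the width. About 0.18 kg. Starts on the desk, yaw within 30 degrees of 0.
- overdrive: Overdrive pedal, loose: plain grey aluminium box 112 mm long, 60 wide, 31 high; three small black knobs (11 mm high) on its back half, one round steel footswitch (12 mm high) on its front half. Origin: centre of underside; +x front (player) end to back, y across. Plain parallel sides, gripped across the width. About 0.28 kg. Starts on the desk, yaw within 30 degrees of 0.
- delay: Delay pedal, loose: plain grey aluminium, 114 mm long, 62 wide; low front 26 mm high with a ribbed black rubber treadle (31 mm to its top), raised back housing 42 long, 45 high, two large black knobs (55 mm to their tops). Origin: centre of underside; +x front (player) end to back, y across. Grip across the width at its middle. About 0.36 kg. Starts on the desk, yaw within 30 degrees of 0.
- power_brick: Power brick, loose: plain dark steel box 116 mm long, 50 wide, 32 high, fine ribs along its top, no knobs or switch. Origin: centre of underside; x along its length, either end may face the player. Plain parallel sides, gripped across the width. About 0.42 kg. Starts on the desk, yaw within 30 degrees of 0.
- slide: Brass guitar slide, a bystander: a tube 26 mm across, 60 mm high, standing on the desk among the loose units. Origin: centre of its underside.
- battery: Block battery, a bystander: 27 x 18 mm, 49 mm high with terminals, standing on the desk among the loose units. Origin: centre of its underside.
- mug: White ceramic mug with a handle, a bystander: 82 mm across, 95 mm high, on the desk left of the board. Origin: centre of its underside.
Things that resemble listed ones, but are neither listed nor needed, are in the scene too. What is shaped like the tuner but blue, green or turquoise is not meant.

How it is judged (in metres and radians):
At the end, for the whole second after the job is handed in: Along the board from the jack box: tuner, overdrive, delay, power brick, each within 12 mm of the spot giving equal 35 mm gaps and of the board's middle line front to back, flat on the rails, within 8 degrees of square, pedals' fronts towards the robot; all released and at rest (((y of jack_box in the frame of board above 0 m and y of tuner in the frame of board between 0.1265 and 0.1505 m and y of jack_box in the frame of tuner above 0 m and y of overdrive in the frame of board between 0.0405 and 0.0645 m and y of jack_box in the frame of overdrive above 0 m and y of delay in the frame of board between -0.0555 and -0.0315 m and y of jack_box in the frame of delay above 0 m and y of power_brick in the frame of board between -0.1465 and -0.1225 m) or (y of jack_box in the frame of board below 0 m and y of tuner in the frame of board between -0.1505 and -0.1265 m and y of jack_box in the frame of tuner below 0 m and y of overdrive in the frame of board between -0.0645 and -0.0405 m and y of jack_box in the frame of overdrive below 0 m and y of delay in the frame of board between 0.0315 and 0.0555 m and y of jack_box in the frame of delay below 0 m and y of power_brick in the frame of board between 0.1225 and 0.1465 m)) and x of tuner in the frame of board between -0.012 and 0.012 m and z of tuner in the frame of board between 0.026 and 0.034 m and angle between the x axis of each of tuner, overdrive, delay, power_brick and the x axis of board, either way round below 0.14 rad and angle between each of tuner, overdrive, delay, power_brick's own z axis and vertical below 0.06 rad and linear speed of each of tuner, overdrive, delay, power_brick below 0.01 m/s and angular speed of each of tuner, overdrive, delay, power_brick below 0.1 rad/s and contact force between each of tuner, overdrive, delay, power_brick and the fingers below 0.05 N and x of overdrive in the frame of board between -0.012 and 0.012 m and z of overdrive in the frame of board between 0.026 and 0.034 m and x of delay in the frame of board between -0.012 and 0.012 m and z of delay in the frame of board between 0.026 and 0.034 m and x of power_brick in the frame of board between -0.012 and 0.012 m and z of power_brick in the frame of board between 0.026 and 0.034 m); the robot touches nothing.
It fails at once if a pedal or the brick is dropped or thrown (faster than 0.5 m/s while the fingers do not touch it) ((linear speed of tuner above 0.5 m/s and contact force between tuner and the fingers below 0.05 N) or (linear speed of overdrive above 0.5 m/s and contact force between overdrive and the fingers below 0.05 N) or (linear speed of delay above 0.5 m/s and contact force between delay and the fingers below 0.05 N) or (linear speed of power_brick above 0.5 m/s and contact force between power_brick and the fingers below 0.05 N)).
It fails at once if the guitar slide is shifted by more than 15 mm or tipped (distance of slide from where it was at the start of the episode above 0.015 m or angle between slide's own z axis and vertical above 0.3 rad).
It fails at once if the battery is shifted by more than 15 mm or tipped (distance of battery from where it was at the start of the episode above 0.015 m or angle between battery's own z axis and vertical above 0.3 rad).
It fails at once if the mug is shifted by more than 15 mm or tipped (distance of mug from where it was at the start of the episode above 0.015 m or angle between mug's own z axis and vertical above 0.3 rad).
It also fails if it takes over 128 s, if anything falls off the work surface, if the arm or the gripper's body presses on something with over 40 N, if the wrist force passes 120 N, or if a joint passes its speed limit or range.

## Working session

There is one attempt and no reset: what is moved stays moved. The work goes in short steps, each a Python script; the robot and the scene stay as the last script left them, time stands still between calls to the robot, and variables do not carry over. Pictures are saved under pics/ and viewed, at most 14 in all, crops included, and the job is handed in when it is done.

```bash
mkdir -p pics
cat > h.py <<'E'
import numpy as np, cv2
from cell import bot
def save(n,p): cv2.imwrite(f'pics/{n}.png',cv2.cvtColor(p,cv2.COLOR_RGB2BGR))
def cloud(cam,d):
    c=bot.calibration(cam);K=np.array(c['mtx']);R=cv2.Rodrigues(np.array(c['rvec'],float))[0];t=np.array(c['tvec'],float).ravel()
    v,u=np.mgrid[0:400,0:640]
    P=np.stack([(u-K[0,2])*d/K[0,0],(v-K[1,2])*d/K[1,1],d],-1)
    return (P-t)@R
E
python3 - <<'E'
from h import *
for c in ('top','scene'):
    p,d=bot.capture(c); save(c,p); np.savez(c,p=p,d=d)
    W=cloud(c,d); print(c,W[200,320])
    for n in 'board jack_box mains_inlet tuner overdrive delay power_brick slide battery mug'.split():
        for o in bot.outline_of(c,n):
            m=o['pixels']&(d>0); w=W[m]
            print(n,round(o['confidence'],2),np.round(o['rect']).tolist(),m.sum(),np.round(np.median(w,0)) if len(w) else '', np.round(np.percentile(w[:,2],95)) if len(w) else '')
E
```

```text
top [470.06695456  93.90392253  32.82845468]
board 0.75 [267.0, 133.0, 412.0, 186.0] 3704 [608.  24.  30.] 35.0
jack_box 0.66 [270.0, 133.0, 280.0, 159.0] 252 [634. 227.  63.] 70.0
mains_inlet 0.68 [402.0, 144.0, 418.0, 175.0] 336 [ 583. -186.   63.] 70.0
mains_inlet 0.68 [309.0, 196.0, 331.0, 226.0] 449 [430.  97.  30.] 38.0
tuner 0.87 [171.0, 194.0, 195.0, 221.0] 456 [453. 523.  30.] 37.0
tuner 0.81 [427.0, 150.0, 460.0, 171.0] 469 [ 590. -300.   30.] 38.0
tuner 0.75 [310.0, 199.0, 331.0, 229.0] 388 [429.  97.  31.] 38.0
tuner 0.71 [261.0, 253.0, 288.0, 282.0] 429 [265. 238.  31.] 37.0
delay 0.58 [378.0, 190.0, 403.0, 229.0] 764 [ 437. -117.   32.] 54.0
delay 0.18 [200.0, 146.0, 231.0, 182.0] 791 [605. 429.  38.] 95.0
power_brick 0.88 [237.0, 204.0, 260.0, 245.0] 607 [400. 326.  32.] 37.0
slide 0.65 [348.0, 205.0, 358.0, 214.0] 39 [444.  -7.  37.] 61.0
battery 0.42 [277.0, 217.0, 286.0, 226.0] 65 [407. 222.  45.] 51.0
mug 0.78 [198.0, 145.0, 233.0, 180.0] 806 [605. 426.  38.] 95.0
scene [437.74644137 156.30392571  -4.46732039]
board 0.72 [261.0, 197.0, 414.0, 332.0] 5357 [618.  -2.  29.] 33.0
jack_box 0.8 [384.0, 196.0, 408.0, 216.0] 372 [646. 219.  61.] 69.0
mains_inlet 0.74 [268.0, 285.0, 306.0, 320.0] 630 [ 593. -194.   63.] 68.0
tuner 0.92 [238.0, 322.0, 280.0, 367.0] 896 [ 600. -306.   30.] 35.0
tuner 0.91 [289.0, 191.0, 323.0, 221.0] 581 [439.  90.  29.] 35.0
tuner 0.68 [379.0, 122.0, 406.0, 143.0] 431 [464. 519.  28.] 35.0
tuner 0.62 [278.0, 148.0, 308.0, 165.0] 464 [273. 233.  29.] 35.0
tuner 0.23 [167.0, 290.0, 219.0, 328.0] 1239 [ 417. -334.   30.] 41.0
overdrive 0.9 [166.0, 290.0, 218.0, 330.0] 1261 [ 415. -334.   30.] 41.0
delay 0.78 [238.0, 242.0, 282.0, 283.0] 1106 [ 452. -124.   31.] 53.0
power_brick 0.75 [323.0, 146.0, 363.0, 171.0] 666 [410. 317.  30.] 35.0
slide 0.46 [285.0, 221.0, 292.0, 241.0] 139 [452.  -9.  41.] 60.0
mug 0.71 [402.0, 143.0, 433.0, 181.0] 1037 [606. 403.  60.] 94.0
```

Run:
```python
import cv2
t=cv2.imread('pics/top.png'); cv2.imwrite('pics/top_c.png',cv2.resize(t[110:310,150:510],(792,440),interpolation=cv2.INTER_CUBIC))
s=cv2.imread('pics/scene.png'); cv2.imwrite('pics/scene_c.png',cv2.resize(s[100:380,140:460],(686,600),interpolation=cv2.INTER_CUBIC))
```

```text
(no output)
```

View pics/top_c.png

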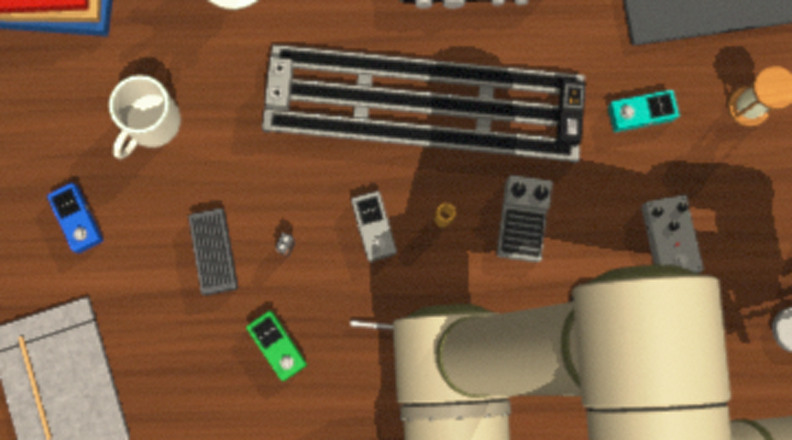

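View pics/scene_c.png

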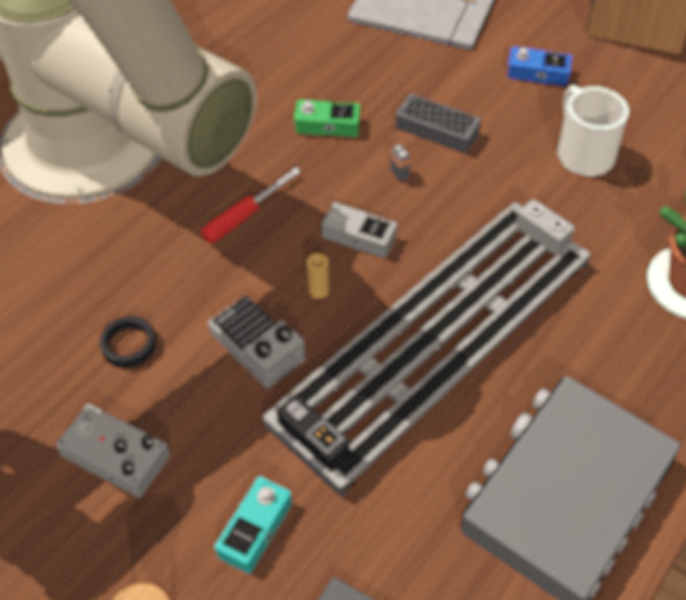

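```bash
cat >> h.py <<'E'
from scipy.spatial.transform import Rotation as Ro
def down(psi): return (Ro.from_euler('z',psi)*Ro.from_euler('x',np.pi)).as_rotvec()
def wrist():
    T=np.eye(4);T[:3,3]=bot.get_ee_pos();T[:3,:3]=Ro.from_rotvec(bot.get_orientation()).as_matrix()
    p,d=bot.capture('wrist');c=bot.calibration('wrist');K=np.array(c['mtx']);M=T@np.array(c['tool_from_camera'])
    v,u=np.mgrid[0:400,0:640]
    P=np.stack([(u-K[0,2])*d/K[0,0],(v-K[1,2])*d/K[1,1],d],-1)
    return p,d,P@M[:3,:3].T+M[:3,3]
def rect(W,d,xy,r,z0,z1):
    "minAreaRect of points z0<z<z1 within r of xy -> centre, (long, short), yaw of long axis about x"
    m=(d>0)&(W[...,2]>z0)&(W[...,2]<z1)&(np.hypot(W[...,0]-xy[0],W[...,1]-xy[1])<r)
    n,l,s,_=cv2.connectedComponentsWithStats(m.astype(np.uint8))
    m=l==1+np.argmax(s[1:,4])
    c,(a,b),th=cv2.minAreaRect(W[m][:,:2].astype(np.float32))
    if a<b: a,b,th=b,a,th+90
    th=(th+90)%180-90
    return np.array(c),(a,b),np.radians(th),np.median(W[m][:,2]),m
E
python3 - <<'E'
from h import *
c=bot.calibration('wrist');print(np.round(c['mtx'],1),np.round(c['tool_from_camera'],3))
est=dict(overdrive=(405,-334),delay=(437,-117),tuner=(430,97),power_brick=(400,326))
off=np.array(c['tool_from_camera'])[:2,3]
z=dict(overdrive=(24,35),delay=(18,50),tuner=(24,35),power_brick=(24,37))
tiles=[]
for n,e in est.items():
    try: bot.goto([e[0]-off[0],e[1]+off[1],300],down(0))
    except bot.IKError as x: print(n,'ik'); bot.goto([e[0],e[1],280],down(0))
    p,d,W=wrist(); tiles.append(cv2.resize(p,(400,250)))
    C,s,th,zz,m=rect(W,d,e,95,*z[n])
    print(n,np.round(C,1),np.round(s,1),round(float(np.degrees(th)),1),round(float(zz),1), m.sum(),np.round(bot.get_joint_pos(),2),bot.get_time())
save('w4',np.vstack([np.hstack(tiles[:2]),np.hstack(tiles[2:])]))
E
```

```text
[[341.9   0.  317.5]
 [  0.  341.9 199.7]
 [  0.    0.    1. ]] [[-0.0000e+00 -9.6700e-01 -2.5400e-01  6.4722e+01]
 [ 1.0000e+00 -1.0000e-03  1.0000e-03  1.1420e+00]
 [-1.0000e-03 -2.5400e-01  9.6700e-01 -1.1997e+02]
 [ 0.0000e+00  0.0000e+00  0.0000e+00  1.0000e+00]]
overdrive [ 406.  -332.2] [112.1  60. ] 8.7 29.9 5094 [-1.02  0.18  1.57 -0.    1.39  0.55] 2.225
delay [ 437.2 -120. ] [114.1  62.1] -9.6 30.5 5337 [-0.61 -0.02  1.79 -0.    1.37  0.97] 3.1583
tuner [432.9  96.3] [92.8 42. ] 13.9 30.2 3167 [-0.05 -0.05  1.82 -0.    1.37  1.52] 4.075
power_brick [401.8 327.6] [116.1  50.1] 9.7 31.2 4899 [ 0.52  0.16  1.6  -0.    1.39  2.09] 5.0417
```

View pics/w4.png

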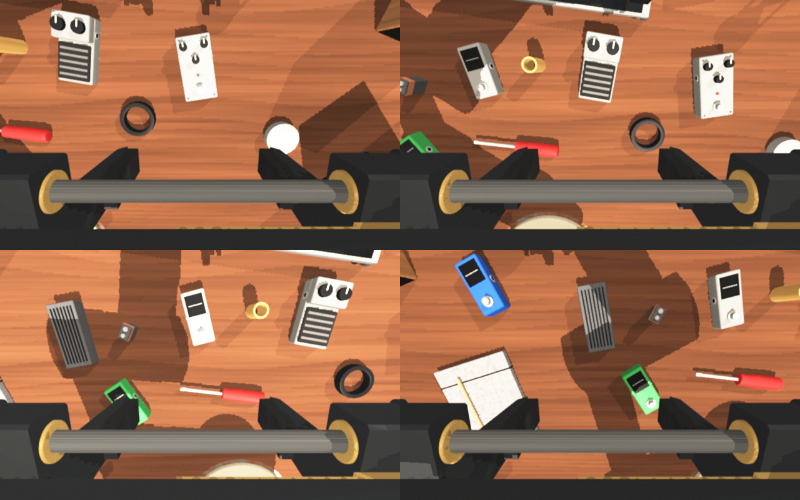

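Run:
```python
from h import *
res={};tiles=[]
for n,e in dict(jack=(634,227),inlet=(583,-186)).items():
    bot.goto([e[0]-110,e[1],300],down(0)); p,d,W=wrist(); tiles.append(cv2.resize(p,(400,250)))
    C,s,th,zz,m=rect(W,d,e,70,56,66); res[n]=C
    print(n,np.round(C,1),np.round(s,1),np.degrees(th),zz)
    C,s,th,zz,m=rect(W,d,e,250,24,75); print(' board part',np.round(C,1),np.round(s,1),np.degrees(th))
    # depth-wise mid-line from rails
    m=(abs(W[...,2]-30)<6)&(d>0)&(W[...,0]>500)&(abs(W[...,1]-e[1]*.5)<15); x=W[m][:,0]; print(' rails x',np.percentile(x,[.5,99.5]),W[m][:,1].mean(), W[m][:,2].mean())
a,b=res['jack'],res['inlet'];v=a-b;print('centre',(a+b)/2,'len',np.hypot(*v),'yaw',np.degrees(np.arctan2(-v[0],v[1])))
save('wb',np.hstack(tiles));print(bot.get_time())
```

```text
jack [639.4 227. ] [70.1 32. ] -7.2841033935546875 62.79068432262835
 board part [624.7 112.4] [270.2 127.3] 82.78892517089844
 rails x [560.83447432 688.84540824] 113.51228716440467 29.220639653652132
inlet [ 585.9 -190.5] [89.9 32. ] -7.367584228515626 63.27197373152029
 board part [600.8 -74.3] [273.6 126.9] 82.68803405761719
 rails x [534.30480181 647.30100587] -93.15710182806195 29.06299842963623
centre [612.64273071  18.23083496] len 420.9758716490828 yaw -7.3071208606811995
7.5333
```

View pics/wb.png

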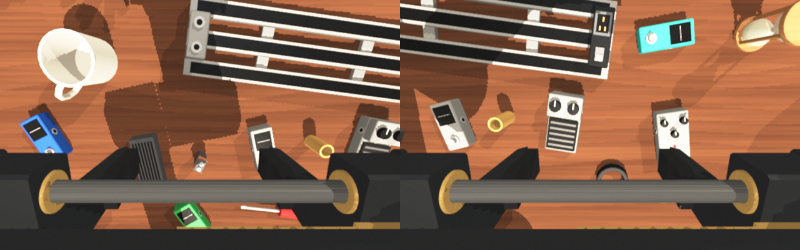

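```bash
cat >> h.py <<'E'
BC=np.array([612.64,18.23]);BY=np.radians(-7.31)
def slot(y): return BC+y*np.array([-np.sin(BY),np.cos(BY)])
def pick_place(n,C,th,w,y):
    C=np.array(C,float);th=np.radians(th);q=down(th)
    bot.goto([*C,200],q); bot.move_gripper(min(w+18,86))
    bot.move_straight([*C,60],speed=150); hit=bot.move_straight([*C,29],speed=50,until_force=15)
    bot.move_gripper(w-8); print(n,'hit',hit,'width',bot.get_width(),bot.get_gripper_force(),bot.get_ee_pos())
    if abs(bot.get_width()-w)>3: print('bad grasp');bot.move_gripper(86);bot.move_straight([*C,200]);return False
    bot.move_straight([*C,60],speed=60);bot.move_straight([*C,200],speed=200)
    S=slot(y);bot.move_straight([*S,200],down(BY),speed=200); print(' carried width',bot.get_width())
    bot.move_straight([*S,75],speed=120)
    hit=bot.move_straight([*S,56],speed=20,until_force=5)
    print(' down',hit,bot.get_ee_pos(),bot.get_force())
    bot.move_gripper(w+12);bot.hold(.2)
    bot.move_straight([*S,110],speed=80);bot.move_straight([*S,200],speed=200);print(' t',bot.get_time());return True
E
python3 - <<'E'
from h import *
pick_place('overdrive',(406,-332.2),8.7,60,52.5)
S=slot(52.5);bot.goto([S[0]-110,S[1],300],down(0)); p,d,W=wrist();save('od',p)
C,s,th,zz,m=rect(W,d,S,95,54,66);v=C-BC
print(np.round(C,1),np.round(s,1),np.degrees(th-BY),zz,'board xy',v@[np.cos(BY),np.sin(BY)],v@[-np.sin(BY),np.cos(BY)])
E
```

```text
overdrive hit False width 59.75495672815601 29.999735886231065 [ 406.01803123 -332.16889164   29.19374402]
 carried width 59.535255317115656
 down True [619.18716517  70.29783333  59.20546526] [-0.60006097 -0.18711844  4.49423868]
 t 18.8
[619.4  68.8] [112.1  60.2] -0.0028356933593745443 59.90826676068451 board xy 0.30817279048731183 51.05342241173314
```

View pics/od.png

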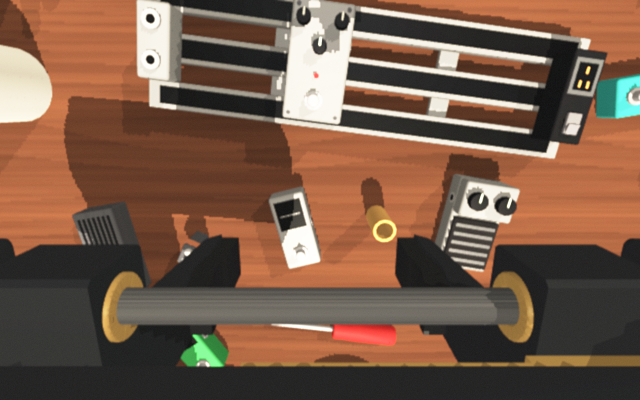

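The picture shows the overdrive square on the rails, px (318,60), with its footswitch towards the robot. It is 1.5 mm from nominal, so I go on with the others.

Run:
```python
from h import *
ok=pick_place('delay',(437.2,-120),-9.6,62,-43.5) and pick_place('tuner',(432.9,96.3),13.9,42,138.5) and pick_place('power_brick',(401.8,327.6),9.7,50,-134.5)
tiles=[]
for y0,ns in ((95,dict(tuner=138.5,overdrive=52.5)),(-90,dict(delay=-43.5,power_brick=-134.5))):
    S=slot(y0);bot.goto([S[0]-110,S[1],300],down(0)); p,d,W=wrist();tiles.append(cv2.resize(p,(400,250)))
    for n,y in ns.items():
        C,s,th,zz,m=rect(W,d,slot(y),75,*((48,80) if n=='delay' else (54,67)));v=C-BC
        print(n,np.round(s,1),np.degrees(th-BY),zz,'board xy',v@[np.cos(BY),np.sin(BY)],v@[-np.sin(BY),np.cos(BY)])
save('fin',np.hstack(tiles)); p,d=bot.capture('scene');save('fs',p[100:380,140:460]); print(bot.get_time())
```

```text
delay hit False width 61.65323530934824 29.999985890462995 [ 437.27195436 -119.97948903   29.19235176]
 carried width 61.925451396025075
 down True [606.97942935 -24.89778571  59.1982564 ] [-0.89395145 -0.36890365  4.67573276]
 t 29.5583
tuner hit False width 41.72961628707614 29.999993671663105 [433.00174917  96.33614894  29.19500374]
 carried width 41.66439016998119
 down True [630.18391106 155.57073739  59.23998087] [ 0.11097161 -0.21217625  4.85676425]
 t 39.7
power_brick hit False width 49.59354087856832 30.00006465241313 [401.91128431 327.73481112  29.22847514]
 carried width 50.02356794243449
 down True [ 595.42939848 -115.13562869   59.2745058 ] [-0.59714543 -0.07618552  5.17839397]
 t 51.4667
tuner [93.1 42.4] -0.10399383544921939 60.150835067707874 board xy 0.28739524811241574 136.97170383549425
overdrive [111.9  59.9] -0.010762634277343681 59.93938011737987 board xy 0.20838278827043355 50.99953881027808
delay [110.6  63.1] -0.09538787841796827 60.323172999562985 board xy -1.8991560021814569 -45.328139118931006
power_brick [115.8  50.2] 0.010759887695312716 61.283542975397665 board xy 0.0966966825607231 -136.0196720022155
53.4083
```

View pics/fin.png

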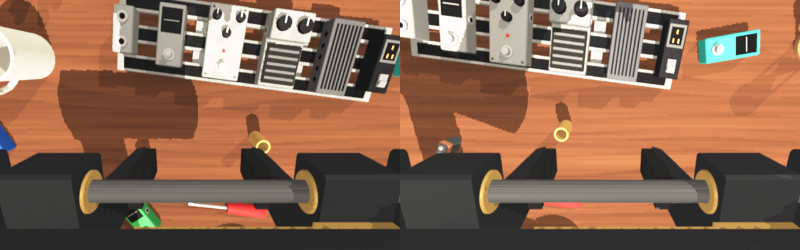

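View pics/fs.png

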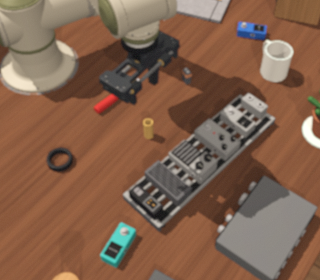

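The wrist and scene pictures show tuner, overdrive, delay and brick in order between the jack box and the inlet, flat and square. All are within about 2 mm of their spots, and the slide, battery and mug are standing.

```bash
python3 -c "
from cell import bot
print(bot.finish_job())"
```

```text
the job is handed in; nothing more can be done
None
```

The job is handed in: tuner, overdrive, delay and power brick stand in that order from the jack box, flat and square, each measured within about 2 mm of its spot, with the slide, battery and mug still standing where they were.

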